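# Secure a mallet head in the drilling jig

## Task

Push the mallet head along its channel with a fingertip until it sits fully home against the end stop of the drilling jig. Then push the side of the wooden hold-down arm with one finger and turn it across the mallet head until its pointed end points at the steel pin on the other side of the channel. Do not pick anything up, and leave the other things on the bench where they are.

Things in the scene. Friction and masses are not known exactly. Their poses are not given: they have to be found in the camera images.
- jig: drilling jig, fixed: plywood board 18 mm thick, x -90 to +100, y -135 to +105 mm, with a channel, end stop, pivot post and pin. Origin on the bench, on the channel's centre line; x across the channel, y along it to the stop, z up. Channel 43 mm wide, floor z = 18 mm, open at its -y end; rails beside it (y -130 to +75 mm) reach z = 30 mm, on the pin's side 55 mm wide, on the pivot's side 17 mm
- stop (a point): middle of the face of the end stop that looks down the channel (to the jig's -y), at jig (0, 75, 33) mm. The stop is a wooden bar 25 mm thick along the channel, 28 mm high above the board (top at z = 46 mm), x from -77 to +43 mm
- head: loose mallet head in the channel: brown wooden block 40 wide, 120 long (its y, towards the stop), 30 mm high, 0.11 to 0.22 kg, pencil cross on top. Origin at the centre of its underside, on the channel floor; its top is 48 mm above the bench. It starts 35 to 60 mm short of the stop; home, its front end touches the stop and its middle lies on the line from pivot to pin
- head_front (a point): centre of the mallet head's end face nearest the stop, 15 mm above its underside
- head_back (a point): centre of the mallet head's other end face (the one to push), 15 mm above its underside
- pivot (a point): on the vertical axis of the hold-down arm, at half the arm's height (63 mm above the bench), at jig (58, 15) mm. Round steel post of 32 mm diameter below the arm; steel bolt head on top, up to 81 mm above the bench
- pin (a point): top of the steel pin (16 mm diameter, 10 mm high) that stands on the rail opposite the pivot, 40 mm above the bench, at jig (-60, 15) mm
- holddown_point (a point): pointed end of the hold-down arm, 100 mm from the pivot axis, at half the arm's height. The arm is a level dark wooden bar 24 mm wide, straight upright sides from 18 mm behind the pivot to 88 mm ahead of it; it spans 53 to 73 mm above the bench, passing 5 mm over the mallet head. Pointing at the pin, it ends 18 mm short of the pin's axis
- holddown (a joint): turn of the arm about its upright pivot, rad, counter-clockwise from above. 0 and 6.283 both: it points straight at the pin (jig's -x, square across the channel); 1.57: to the jig's -y; 3.14: away from the channel; 4.71: to the jig's +y. Starts within 1.7 to 4.58, can turn from -1.0 to 7.28, needs about 0.12 N m (1.6 N at 75 mm) either way, stays where it is left
- pestle: turned wooden pestle standing upright beyond the stop, on the pivot's side, 142 mm high, up to 52 mm diameter; origin under its centre. Not to be disturbed
- cup: drinking glass, 85 mm high, 72 mm diameter, standing beyond the stop; origin under its centre. Not to be disturbed
- mallet: finished wooden mallet lying on the bench, head 50 x 110 x 50 mm, handle 24 mm thick reaching 204 mm to its +x; origin under the head's centre. Not to be disturbed
Things that resemble listed ones, but are neither listed nor needed, are in the scene too. Of the things shaped like the head, the brown one is meant.

How it is judged:
On the way, in this order (a step that is already met when the one before it is completed fails the run):
1. the mallet head is home against the stop (y of head_front in the frame of stop above -0.004 m), for 0.2 s.
2. then the arm points at the pin ((value of joint holddown between -0.14 and 0.14 rad or value of joint holddown between 6.143 and 6.423 rad)), for 0.2 s.
At the end, for the whole second after the job is handed in: the mallet head lies on the channel floor with its front end within 4 mm of the stop, and the arm points at the pin within 0.14 rad (8 degrees), both at rest (y of head_front in the frame of stop above -0.004 m and z of head in the frame of jig between 0.015 and 0.021 m and (value of joint holddown between -0.14 and 0.14 rad or value of joint holddown between 6.143 and 6.423 rad) and velocity of joint holddown between -0.05 and 0.05 rad/s and linear speed of head below 0.02 m/s); the robot touches nothing.
It fails at once if the mallet head was lifted more than 8 mm or tipped (z of head in the frame of jig above 0.026 m or angle between head's own z axis and vertical above 0.2 rad).
It fails at once if a bystander was moved more than 25 mm (distance of any of pestle, cup, mallet from where it was at the start of the episode above 0.025 m).
It also fails if it takes over 54 s, if anything falls off the work surface, if the arm or the gripper's body presses on something with over 40 N, if the wrist force passes 120 N, or if a joint passes its speed limit or range.

## Robot

A 7-joint arm with a two-finger parallel gripper is mounted at the origin on the work surface. World frame = base frame: x ahead of the robot, y to its left, z up, the work surface at z = 0. Lengths are in m, angles in rad, forces in N, time in s.
With the tool pointing down it reaches from about 0.425 to 0.875 m from the base axis. Payload 8.4 kg.
Tool frame: the origin (TCP) lies at the very end of the fingers, on their centre line; the grasp point (between the pads) lies 19 mm behind it; z points along the fingers, y is the direction in which the jaws open and shut (so a half turn about z gives the same grasp; the last joint's range is limited). The gripper opens to 87 mm and grips with 3 to 60 N. Pads are 19 mm wide; open, the fingers measure 117 mm over their backs; the gripper's body (75 mm by 190 mm) begins 51 mm behind the grasp point.
Start: joints at [-1.335, 0.333, 0.04, 1.465, -0.013, 1.343, -0.059], TCP at [0.214, 0.614, 0.223] pointing down, gripper open.
Joint ranges: [-2.58, 2.58], [-0.38, 2.09], [-1.3, 1.39], [0.25, 2.4], [-1.5, 4.64], [0.08, 2.09], [-2.65, 2.65]. Speed limits (rad/s): [2.22, 2.22, 2.79, 2.79, 3.14, 3.14, 3.14].

## Interface

Orientations are given as [roll, pitch, yaw] about the fixed x, y, z axes, in that order (R = Rz(yaw) Ry(pitch) Rx(roll)).
In Python, from plant import bot, viewer, workorder gives the robot as it stands. The module is installed in compiled form; this text tells all that it offers.
- The arm moves only by the tool arm_command, never from a script. Its argument "deltas" is a list of rows, each a list of 7 numbers: the shift along the tool's x, y, z in cm, then the turn, a rotation vector about the tool's x, y, z in degrees, then the finger opening in cm, from 0 to 8.7. In form: [[dx, dy, dz, rx, ry, rz, gripper], ...]. A call has 1 to 20 rows; each row is the pose to reach, as a shift and turn from the pose commanded when the call began, along the tool's axes at that moment; what a row does not reach only later rows make up. A row lasts 1/8 s, in which the tool goes at most 62.5 mm and 10.7 degrees, less where a joint would pass 70% of its speed; a pose out of reach is approached as far as the arm can. A call with a gripper value outside its range is refused whole. The fingers move at their own pace and stop on an object; "grip_force" is the grip in N (left out, the last holds). Time passes only in rows, so rows that repeat a pose let the fingers close. It gives the time, the measured TCP pose, the force and the opening at its end, in the units of the state.
- bot.state(): the state, without advancing time (a new reading comes with each control period).
- viewer.camera(name): name is "scene" or "side" or "wrist"; returns a dict with "image" (384x512x3 uint8, blue, green, red), "K" (3x3 intrinsics, pixels), "D" ([k1, k2, p1, p2, k3] as OpenCV has them; the pictures are not rectified), "R" (3x3) and "t" (3): a world point X has camera coordinates R X + t. Camera axes: x right, y down, z forward; pixel columns grow to the right and rows downward; lengths in m; the calibration is good to about 2 mm. A picture is of the moment at which its call begins. There is no depth.
- workorder.job_done(): hands the job in, once; it reports no verdict.
The state is a dict: "t": time; "q": joint angles; "qd": joint speeds; "effort": joint torques, N m; "position": TCP position; "tool_rot": TCP orientation; "force": force on the tool from outside, world axes, zero at the start; "ft_torque": the same for the moment, N m; "grip_width": finger opening in m.
Only numpy, scipy, OpenCV 4.12 (cv2) and the standard library are available. Lean on these libraries where they do the work, as an engineer would, in place of code of your own. Each camera call takes 0.05 s, during which the arm holds its last target.

## Working session

There is one attempt and no reset: what is moved stays moved. The work goes in short steps, Python scripts to look and compute and a tool call to move; the robot and the scene stay as the last step left them, time stands still between calls to the robot, and variables do not carry over. Pictures are saved under pics/ and viewed, and the job is handed in when it is done.

Besides the shell and the picture viewer there is one more tool, called by a JSON object that holds its "api" and its "payload". arm_command: Moves the arm, as the interface text tells. Its arguments: {"type":"object","properties":{"deltas":{"type":"array","items":{"type":"array","items":{"type":"number"}}},"grip_force":{"type":"number"}},"required":["deltas"]}

```bash
mkdir -p pics
cat > h.py <<'E'
from plant import bot, viewer, workorder
import numpy as np, cv2, pickle
E
python3 - <<'E'
from h import *
s=bot.state();print(s)
d={}
for n in ["scene","side","wrist"]:
    c=viewer.camera(n);d[n]=c;cv2.imwrite(f"pics/{n}0.png",c["image"])
    print(n,c["K"],c["D"],c["R"],c["t"])
pickle.dump(d,open("cams.pkl","wb"))
E
```

```text
{'t': 0.0, 'q': array([-1.33517153,  0.33388443,  0.03989813,  1.46624365, -0.0133685 ,
        1.34330702, -0.05851782]), 'qd': array([-0.00085345,  0.00011591,  0.00020561, -0.00156504, -0.00034525,
       -0.0011291 , -0.00040131]), 'effort': array([-4.92266663e-04, -6.56338334e+01,  1.33467000e+00, -4.03821373e+01,
       -5.99162187e-02,  4.47126268e-02,  1.33402095e-04]), 'position': array([0.21349415, 0.61345348, 0.22169026]), 'tool_rot': array([-3.14002234e+00,  1.44937445e-04,  2.80671741e+00]), 'force': array([ 0.007656  , -0.30085039, -0.27082026]), 'ft_torque': array([ 0.02755271,  0.00977163, -0.04156294]), 'grip_width': 0.08681074314044522}
scene [[415.98458449   0.         253.96806641]
 [  0.         415.98458449 195.46175866]
 [  0.           0.           1.        ]] [0.04728038 0.         0.         0.         0.        ] [[ 0.02044528  0.99976889  0.00664506]
 [ 0.80226233 -0.0124393  -0.59684204]
 [-0.59662145  0.01753369 -0.80233124]] [-0.00688269 -0.44252933  1.55139531]
side [[379.61773483   0.         260.56181399]
 [  0.         379.61773483 188.5405629 ]
 [  0.           0.           1.        ]] [-0.02267358  0.          0.          0.          0.        ] [[-0.98176454 -0.18903411 -0.02011197]
 [-0.10997233  0.6510543  -0.75102223]
 [ 0.1550628  -0.73511523 -0.65997054]] [0.59020339 0.10369786 0.84999743]
wrist [[303.42583669   0.         257.41215979]
 [  0.         303.42583669 191.67573324]
 [  0.           0.           1.        ]] [-0.02821253  0.          0.          0.          0.        ] [[ 0.32889005  0.94436668 -0.00170797]
 [ 0.91220894 -0.31722163  0.25931696]
 [ 0.24434849 -0.08684479 -0.96579076]] [-0.64983053 -0.0316475   0.38925469]
```

View pics/scene0.png

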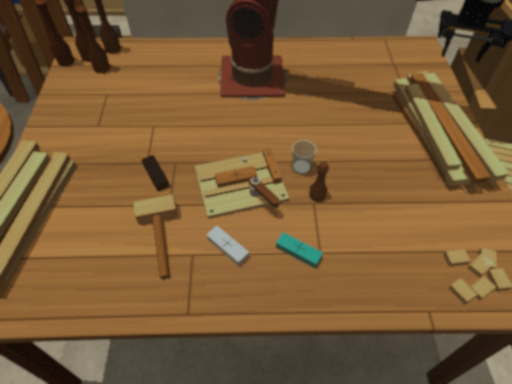

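View pics/side0.png

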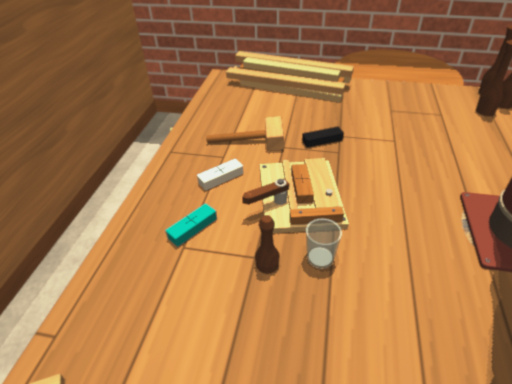

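View pics/wrist0.png

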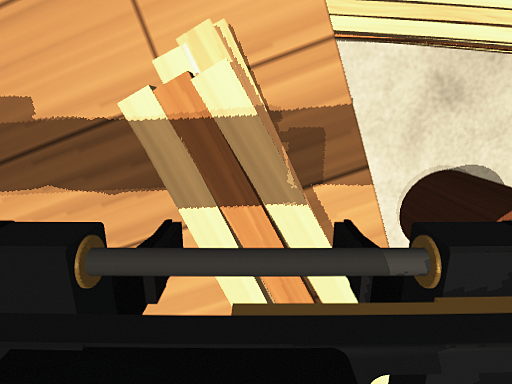

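Run:
```python
from h import *
d=pickle.load(open("cams.pkl","rb"))
a=d["scene"]["image"][130:275,125:340];cv2.imwrite("pics/sc1.png",cv2.resize(a,None,fx=3.7,fy=3.7,interpolation=cv2.INTER_CUBIC))
a=d["side"]["image"][140:280,225:365];cv2.imwrite("pics/si1.png",cv2.resize(a,None,fx=4.2,fy=4.2,interpolation=cv2.INTER_CUBIC))
```

```text
(no output)
```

View pics/sc1.png

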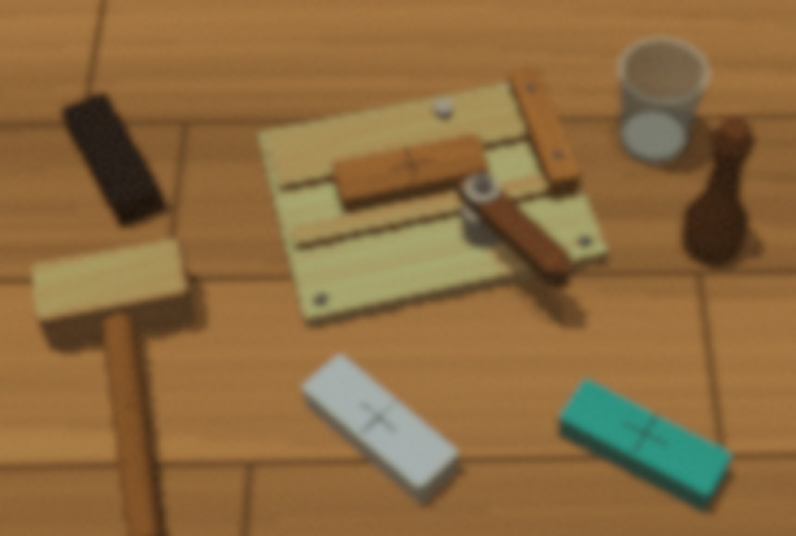

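View pics/si1.png

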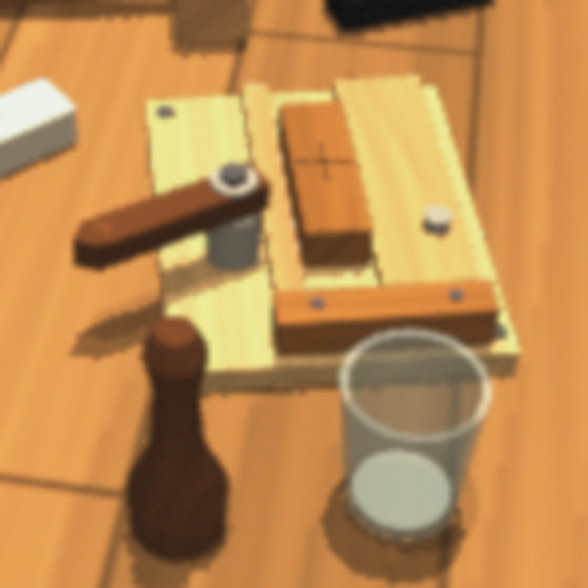

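```bash
cat >> h.py <<'E'
from scipy.optimize import least_squares
def proj(c,X):
    return cv2.projectPoints(np.asarray(X,float).reshape(-1,3),cv2.Rodrigues(c["R"])[0],c["t"],c["K"],c["D"])[0].reshape(-1,2)
def ray(c,px,z):
    u=cv2.undistortPoints(np.array([[px]],float),c["K"],c["D"])[0,0]
    C=-c["R"].T@c["t"]; r=c["R"].T@np.array([u[0],u[1],1]); return C+r*(z-C[2])/r[2]
def j2w(p,X):
    X=np.asarray(X,float).reshape(-1,3)/1000;c,s=np.cos(p[2]),np.sin(p[2])
    return X@np.array([[c,-s,0],[s,c,0],[0,0,1]]).T+[p[0],p[1],0]
def w2j(p,X):
    X=np.asarray(X,float).reshape(-1,3)-[p[0],p[1],0];c,s=np.cos(p[2]),np.sin(p[2])
    return 1000*X@np.array([[c,-s,0],[s,c,0],[0,0,1]])
E
python3 - <<'E'
from h import *
d=pickle.load(open("cams.pkl","rb"));A,B=d["scene"],d["side"]
ps=[((-90,-135,18),(260,132)),((100,-135,18),(308,318)),((100,105,18),(606,252)),((-60,15,40),(443,102)),((58,15,81),(482,184)),((-77,75,46),(512,75)),((-77,100,46),(537,70)),((43,100,46),(578,180)),((43,75,46),(553,190))]
pt=[((100,-135,18),(148,100)),((-90,-135,18),(432,86)),((-90,105,18),(518,350)),((-60,15,40),(438,213)),((58,15,81),(234,172)),((43,75,46),(275,292)),((43,100,46),(275,325)),((-77,100,46),(497,318)),((-77,75,46),(492,283))]
f=lambda q,k,o:(np.array(q)/k+o)
def res(p):
    r1=proj(A,j2w(p,[a for a,_ in ps]))-f([b for _,b in ps],3.7,[125,130])
    r2=proj(B,j2w(p,[a for a,_ in pt]))-f([b for _,b in pt],4.2,[225,140])
    return np.vstack([r1,r2]).ravel()
s=least_squares(res,[0.6,0,0.1],loss="soft_l1")
p=s.x;print(p,np.degrees(p[2]));print(res(p).reshape(-1,2).round(1).tolist())
np.save("jig.npy",p)
for n,c,k,o,z,q in [("crossA",A,3.7,[125,130],.048,(412,161)),("crossB",B,4.2,[225,140],.048,(324,160)),("tipA",A,3.7,[125,130],.063,(562,278)),("tipB",B,4.2,[225,140],.063,(78,252)),
 ("fB1",B,4.2,[225,140],.048,(300,236)),("fB2",B,4.2,[225,140],.048,(370,230)),("bB1",B,4.2,[225,140],.048,(282,103)),("bB2",B,4.2,[225,140],.048,(350,103)),("pestleB",B,4.2,[225,140],.142,(175,335)),("pestleA",A,3.7,[125,130],.142,(735,130)),("cupA",A,3.7,[125,130],.0,(653,135)),("cupB",B,4.2,[225,140],.0,(402,490)),("malA",A,3.7,[125,130],.05,(110,280)),("malend",A,3.7,[125,130],.024,(145,536))]:
    w=ray(c,f(q,k,o),z);print(n,w.round(4),w2j(p,w).round(1))
print("pivot",j2w(p,[58,15,63]))
E
```

```text
[ 0.50107813 -0.02897789  0.24515367] 14.046270690509607
[[-0.2, -0.7], [-0.8, -0.9], [0.7, -0.9], [0.4, 0.3], [0.4, -1.1], [-0.6, -1.6], [0.5, -1.8], [1.2, -2.1], [-0.3, -3.1], [-1.1, -0.0], [0.4, -0.1], [-0.1, 0.7], [-0.7, 0.5], [-0.8, -0.3], [-1.7, -0.4], [-0.5, -0.4], [0.2, -1.6], [-1.0, -1.0]]
crossA [ 0.5069 -0.055   0.048 ] [[ -0.6 -26.7  48. ]]
crossB [ 0.5065 -0.0581  0.048 ] [[ -1.8 -29.5  48. ]]
tipA [0.6319 0.0555 0.063 ] [[147.4  50.2  63. ]]
tipB [0.6277 0.0594 0.063 ] [[144.3  55.   63. ]]
fB1 [0.5125 0.0102 0.048 ] [[20.6 35.3 48. ]]
fB2 [ 0.4745 -0.0013  0.048 ] [[-19.   33.3  48. ]]
bB1 [ 0.5379 -0.1084  0.048 ] [[ 16.4 -86.   48. ]]
bB2 [ 0.4967 -0.1153  0.048 ] [[-25.2 -82.7  48. ]]
pestleB [0.5508 0.1866 0.142 ] [[100.5 197.  142. ]]
pestleA [0.5596 0.1796 0.142 ] [[107.4 188.2 142. ]]
cupA [0.4419 0.1451 0.    ] [[-15.1 183.3   0. ]]
cupB [0.4424 0.1405 0.    ] [[-15.8 178.6   0. ]]
malA [ 0.6192 -0.2767  0.05  ] [[  54.5 -269.    50. ]]
malend [ 0.813  -0.2342  0.024 ] [[ 252.8 -274.8   24. ]]
pivot [[ 5.53703356e-01 -3.49471793e-04  6.30000000e-02]]
```

```bash
cat >> h.py <<'E'
from scipy.spatial.transform import Rotation as Ro
def delta(W,yaw=None):
    s=bot.state();R=Ro.from_euler("xyz",s["tool_rot"])
    d=R.inv().apply(np.asarray(W)-s["position"])*100
    out=[d.round(2).tolist()]
    if yaw is not None:
        out.append((R.inv()*Ro.from_euler("xyz",[np.pi,0,yaw])).as_rotvec(degrees=True).round(1).tolist())
    return out
jig=None
try: jig=np.load("jig.npy")
except Exception: pass
E
python3 - <<'E'
from h import *
y=jig[2]+np.pi/2
for w in [[.4,.42,.22],[.5,.2,.22]]: print(w,delta(w,y))
w=j2w(jig,[0,-117,220])[0];print(w,delta(w,y))
E
```

```text
[0.4, 0.42, 0.22] [[-23.98, -12.15, 0.2], [-0.1, 0.0, 56.8]]
[0.5, 0.2, 0.22] [[-40.65, -29.65, 0.23], [-0.1, 0.0, 56.8]]
[ 0.52947467 -0.14247959  0.22      ] [[-54.69, -61.02, 0.26], [-0.1, 0.0, 56.8]]
```

{"api": "arm_command", "payload": {"deltas": [[-6,-3,0,0,0,5,0],[-12,-6,0,0,0,12,0],[-18,-9,0,0,0,20,0],[-24,-12.2,0,0,0,28,0],[-30,-18,0,0,0,35,0],[-35,-23.5,0,0,0,42,0],[-40.6,-29.6,0,0,0,48,0],[-43,-35,0,0,0,54,0],[-46,-41,0,0,0,56.8,0],[-48.5,-46,0,0,0,56.8,0],[-51,-52,0,0,0,56.8,0],[-53,-57,0,0,0,56.8,0],[-54.7,-61,0,0,0,56.8,0],[-54.7,-61,0,0,0,56.8,0],[-54.7,-61,0,0,0,56.8,0],[-54.7,-61,0,0,0,56.8,0],[-54.7,-61,0,0,0,56.8,0],[-54.7,-61,0,0,0,56.8,0]], "grip_force": 20}}

```text
t: 2.4
position: [0.5299, -0.1408, 0.2225]
tool_rot: [3.142, -0.0, 1.817]
force: [-0.4, -0.7, 0.0]
grip_width: 0.0007
```

Run:
```python
from h import *
d={}
for n in ["scene","side","wrist"]:
    c=viewer.camera(n);d[n]=c
pickle.dump(d,open("cams2.pkl","wb"))
cv2.imwrite("pics/w2.png",cv2.resize(d["wrist"]["image"],(768,576)))
s=bot.state();print(s["position"],s["q"])
c=d["wrist"];print((c["R"].T@-c["t"]))
for X in [(-60,15,40),(58,15,81),(-90,-135,18),(100,-135,18),(-77,75,46),(43,75,46)]: print(X,(proj(c,j2w(jig,X))*1.5).round())
```

```text
[ 0.52983574 -0.14147314  0.22260456] [-0.48455074  0.13917426  0.73817877  1.74479152 -0.09733073  1.29473701
  0.52084169]
[ 0.51338835 -0.07224212  0.38389383]
(-60, 15, 40) [[298.  78.]]
(58, 15, 81) [[478.  65.]]
(-90, -135, 18) [[276. 278.]]
(100, -135, 18) [[505. 278.]]
(-77, 75, 46) [[267. -21.]]
(43, 75, 46) [[449. -22.]]
```

View pics/w2.png

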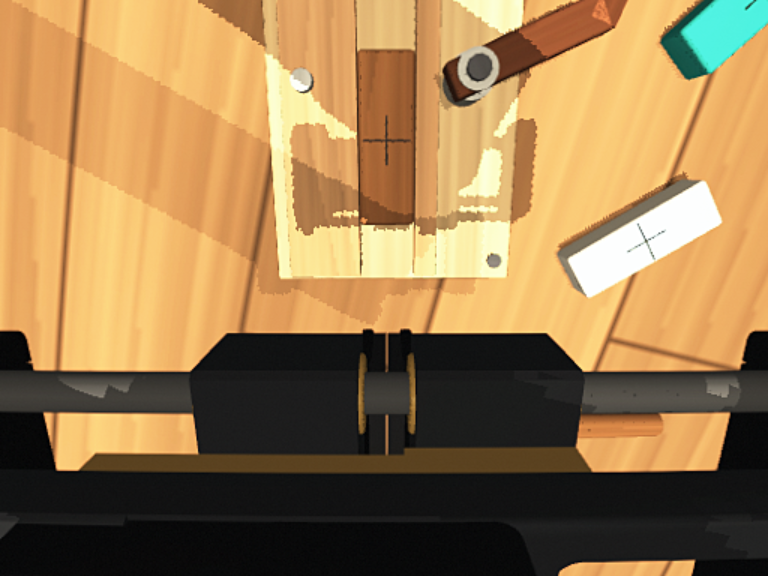

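Run:
```python
from h import *
c=pickle.load(open("cams2.pkl","rb"))["wrist"]
P=[(-60,15,40),(58,15,81),(-90,-135,18),(100,-135,18)];Q=np.array([(302,79),(480,66.5),(280.5,278),(508,277)])/1.5
f=lambda p:(proj(c,j2w(p,P))-Q).ravel()
s=least_squares(f,jig);print(jig,s.x,f(s.x).round(1))
p=s.x
p=(2*p+jig)/3;np.save("jig.npy",p)
for n,q,z in [("cross",(386,140),.048),("bl",(360,224),.048),("br",(413,224),.048),("tip",(623,5),.063),("tipL",(604,0),.073)]:
    print(n,w2j(p,ray(c,np.array(q)/1.5,z)).round(1))
st=bot.state()["position"];print(w2j(p,st))
for t in [(0,-115,120),(0,-115,34)]: print(t,delta(j2w(p,t)[0],p[2]+np.pi/2))
print(p)
```

```text
[ 0.50107813 -0.02897789  0.24515367] [ 0.5030673  -0.02900716  0.25195052] [-0.6 -0.   0.9 -0.8 -0.8  0.8  0.3  0.5]
cross [[ -0.1 -27.1  48. ]]
bl [[-19.5 -86.3  48. ]]
br [[ 19.6 -86.4  48. ]]
tip [[151.1  54.7  63. ]]
tipL [[134.2  54.2  73. ]]
[[  -1.21174668 -115.76618184  222.60455717]]
(0, -115, 120) [[0.08, 0.12, 10.26], [0.0, -0.0, -0.2]]
(0, -115, 34) [[0.08, 0.12, 18.86], [0.0, -0.0, -0.2]]
[ 0.50240425 -0.0289974   0.2496849 ]
```

{"api": "arm_command", "payload": {"deltas": [[0,0.1,4,0,0,0,0],[0,0.1,8,0,0,0,0],[0,0.1,12,0,0,0,0],[0,0.1,15,0,0,0,0],[0,0.1,17,0,0,0,0],[0,0.1,18.4,0,0,0,0],[0,0.1,18.9,0,0,0,0],[0,0.1,18.9,0,0,0,0],[0,0.1,18.9,0,0,0,0]]}}

```text
t: 3.68
position: [0.5313, -0.1419, 0.0343]
tool_rot: [3.14, 0.0, 1.815]
force: [0.4, 0.4, 0.2]
grip_width: 0.0004
```

Run:
```python
from h import *
s=bot.state();print(w2j(jig,s["position"]),s["force"])
c=viewer.camera("side");cv2.imwrite("pics/s3.png",cv2.resize(c["image"][110:290,200:400],None,fx=3.2,fy=3.2,interpolation=cv2.INTER_CUBIC))
```

```text
[[ 7.41314032e-02 -1.16504613e+02  3.43051253e+01]] [0.36686008 0.4465766  0.2043121 ]
```

View pics/s3.png

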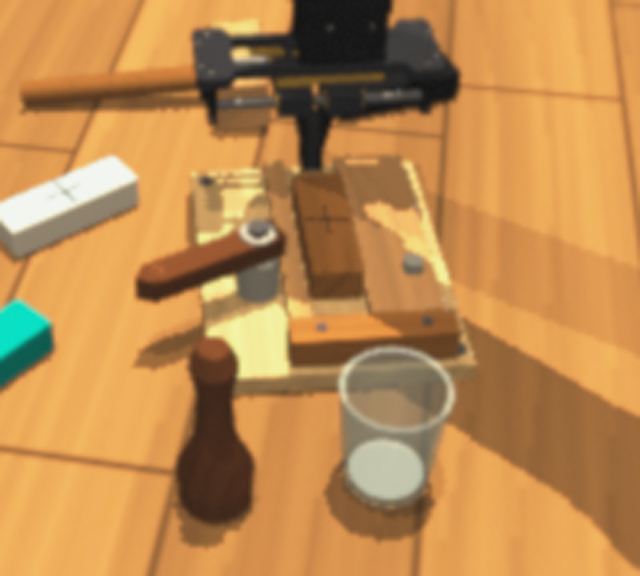

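The fingertips stand at (313,160) in the crop, in the channel behind the brown head (back edge about (315,178)). The pestle, cup and mallet are clear. Now the push.

{"api": "arm_command", "payload": {"deltas": [[1,0,0,0,0,0,0],[1.8,0,0,0,0,0,0],[2.3,0,0,0,0,0,0],[2.8,0,0,0,0,0,0],[3.3,0,0,0,0,0,0],[3.8,0,0,0,0,0,0],[4.3,0,0,0,0,0,0],[4.7,0,0,0,0,0,0],[5.1,0,0,0,0,0,0],[5.4,0,0,0,0,0,0],[5.6,0,0,0,0,0,0],[5.8,0,0,0,0,0,0],[5.8,0,0,0,0,0,0]]}}

```text
t: 5.35
position: [0.5165, -0.0851, 0.0335]
tool_rot: [-3.141, -0.0, 1.816]
force: [0.7, -0.6, -0.1]
grip_width: 0.0005
```

Run:
```python
from h import *
s=bot.state();print(s["t"],w2j(jig,s["position"]),s["force"])
c=viewer.camera("side");cv2.imwrite("pics/s4.png",cv2.resize(c["image"][150:240,240:360],None,fx=5,fy=5,interpolation=cv2.INTER_CUBIC))
```

```text
5.35 [[ -0.20362892 -57.89343188  33.46971331]] [ 0.74970189 -0.62794737 -0.0758345 ]
```

View pics/s4.png

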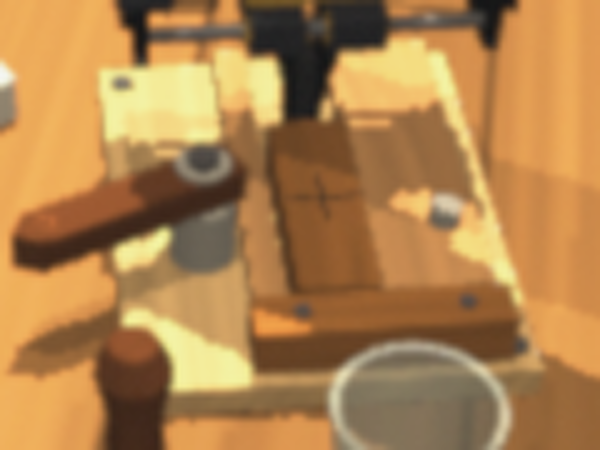

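The head's front edge is now close to the stop bar (about (340,290)). I push on slowly until the force rises.

{"api": "arm_command", "payload": {"deltas": [[0.2,0,0,0,0,0,0],[0.4,0,0,0,0,0,0],[0.5,0,0,0,0,0,0],[0.6,0,0,0,0,0,0],[0.6,0,0,0,0,0,0],[0.6,0,0,0,0,0,0]]}}

```text
t: 6.15
position: [0.5165, -0.0834, 0.0342]
tool_rot: [3.139, 0.005, 1.813]
force: [4.6, -12.7, -1.2]
grip_width: 0.0003
```

Run:
```python
from h import *
s=bot.state();print(s["t"],w2j(jig,s["position"]),s["force"])
d={n:viewer.camera(n) for n in("side","scene")}
c=d["side"];cv2.imwrite("pics/s5.png",cv2.resize(c["image"][150:240,240:360],None,fx=5,fy=5,interpolation=cv2.INTER_CUBIC))
for t in [(0,-72,34),(0,-72,125),(137,7,125),(137,7,58)]: print(t,delta(j2w(jig,t)[0],jig[2]+np.pi/2))
```

```text
6.15 [[  0.17433444 -56.2372025   34.23365046]] [  4.60870765 -12.69265252  -1.19279326]
(0, -72, 34) [[-1.58, -0.0, 0.03], [0.1, 0.3, -0.4]]
(0, -72, 125) [[-1.62, 0.02, -9.07], [0.1, 0.3, -0.4]]
(137, 7, 125) [[6.38, 13.66, -9.08], [0.1, 0.3, -0.4]]
(137, 7, 58) [[6.42, 13.64, -2.38], [0.1, 0.3, -0.4]]
```

View pics/s5.png

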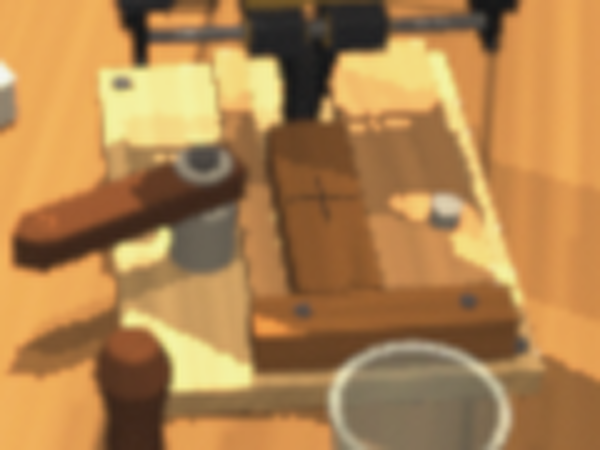

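{"api": "arm_command", "payload": {"deltas": [[-1,0,0,0,0,0,0],[-2,0,0,0,0,0,0],[-2,0,-3,0,0,0,0],[-2,0,-7,0,0,0,0],[-2,1,-9,0,0,0,0],[0,5,-9,0,0,0,0],[3,9,-9,0,0,0,0],[5,12,-9,0,0,0,0],[6,13.7,-9,0,0,0,0],[6,13.7,-9,0,0,0,0],[6,13.7,-6,0,0,0,0],[6,13.7,-3.5,0,0,0,0],[6,13.7,-2.4,0,0,0,0],[6,13.7,-2.4,0,0,0,0],[6,13.7,-2.4,0,0,0,0]]}}

```text
t: 8.12
position: [0.6341, 0.0112, 0.0587]
tool_rot: [3.14, 0.0, 1.815]
force: [0.7, 0.0, -0.8]
grip_width: 0.0005
```

Run:
```python
from h import *
s=bot.state();print(s["t"],w2j(jig,s["position"]),s["tool_rot"],s["force"])
c=viewer.camera("side");cv2.imwrite("pics/s6.png",cv2.resize(c["image"][130:270,220:370],None,fx=4.2,fy=4.2,interpolation=cv2.INTER_CUBIC))
print("cross",w2j(jig,ray(c,(240+322/5,150+195/5),.048)))
R=Ro.from_euler("xyz",[np.pi,0,jig[2]+np.pi/2])
for f in list(range(28,180,6))+[176,180]:
    a=np.radians(f);u=np.array([np.cos(a),np.sin(a)]);t=np.array([-u[1],u[0]])
    P=np.array([58,15])+70*u-23*t
    print(f,P.round(),delta(j2w(jig,[*P,58])[0])[0])
```

```text
8.125 [[137.59429098   6.42891511  58.73513731]] [3.14016913e+00 2.35635118e-04 1.81484008e+00] [ 0.7455604   0.02471845 -0.79597548]
cross [[-2.81087805 11.7524071  48.        ]]
28 [131.  28.] [2.09, -0.72, 0.07]
34 [129.  35.] [2.84, -0.9, 0.07]
40 [126.  42.] [3.57, -1.15, 0.07]
46 [123.  49.] [4.27, -1.48, 0.07]
52 [119.  56.] [4.93, -1.88, 0.07]
58 [115.  62.] [5.55, -2.34, 0.07]
64 [109.  68.] [6.11, -2.87, 0.07]
70 [104.  73.] [6.61, -3.45, 0.07]
76 [97. 77.] [7.06, -4.09, 0.07]
82 [91. 81.] [7.43, -4.76, 0.06]
88 [83. 84.] [7.73, -5.47, 0.06]
94 [76. 86.] [7.95, -6.21, 0.06]
100 [68. 88.] [8.1, -6.97, 0.06]
106 [61. 89.] [8.16, -7.74, 0.06]
112 [53. 89.] [8.15, -8.51, 0.06]
118 [45. 88.] [8.05, -9.27, 0.06]
124 [38. 86.] [7.88, -10.02, 0.06]
130 [31. 83.] [7.62, -10.75, 0.06]
136 [24. 80.] [7.3, -11.45, 0.05]
142 [17. 76.] [6.9, -12.11, 0.05]
148 [11. 72.] [6.43, -12.73, 0.05]
154 [ 5. 66.] [5.91, -13.29, 0.05]
160 [ 0. 61.] [5.32, -13.79, 0.05]
166 [-4. 54.] [4.69, -14.23, 0.05]
172 [-8. 48.] [4.02, -14.61, 0.05]
178 [-11.  40.] [3.3, -14.91, 0.05]
176 [-10.  43.] [3.54, -14.82, 0.05]
180 [-12.  38.] [3.06, -14.99, 0.05]
```

View pics/s6.png

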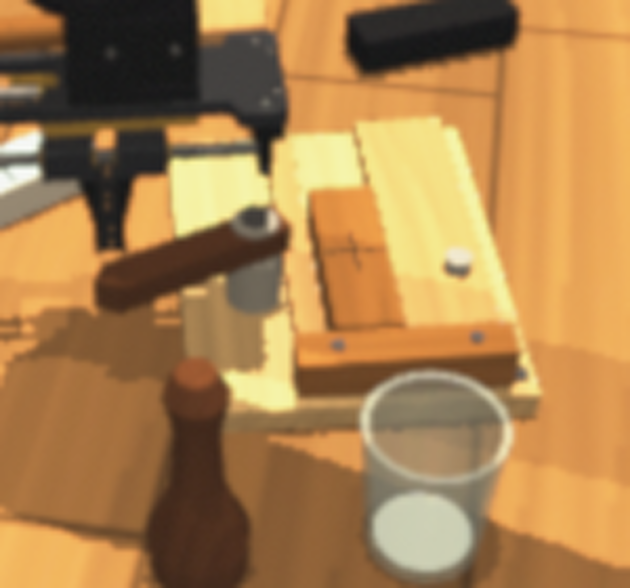

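The head is against the stop and the pencil cross sits at (352,250) in the crop. The fingertip at (110,245) is behind the arm's -y side. Now I sweep the arm counter-clockwise.

{"api": "arm_command", "payload": {"deltas": [[1.0,-0.3,0.1,0,0,0,0],[1.6,-0.6,0.1,0,0,0,0],[2.1,-0.7,0.1,0,0,0,0],[2.8,-0.9,0.1,0,0,0,0],[3.6,-1.2,0.1,0,0,0,0],[4.3,-1.5,0.1,0,0,0,0],[4.9,-1.9,0.1,0,0,0,0],[5.5,-2.3,0.1,0,0,0,0],[6.1,-2.9,0.1,0,0,0,0],[6.6,-3.5,0.1,0,0,0,0],[7.1,-4.1,0.1,0,0,0,0],[7.4,-4.8,0.1,0,0,0,0],[7.7,-5.5,0.1,0,0,0,0],[7.7,-5.5,0.1,0,0,0,0]]}}

```text
t: 9.93
position: [0.5607, 0.0735, 0.0565]
tool_rot: [-3.141, -0.001, 1.816]
force: [0.1, -0.4, 0.4]
grip_width: 0.0006
```

Run:
```python
from h import *
s=bot.state();print(s["t"],w2j(jig,s["position"]),s["tool_rot"],s["force"])
c=viewer.camera("side");cv2.imwrite("pics/s7.png",cv2.resize(c["image"][130:270,220:370],None,fx=4.2,fy=4.2,interpolation=cv2.INTER_CUBIC))
```

```text
9.925 [[81.84371803 84.87302233 56.48862552]] [-3.14083497e+00 -6.97987949e-04  1.81577590e+00] [ 0.13040272 -0.40025658  0.39325073]
```

View pics/s7.png

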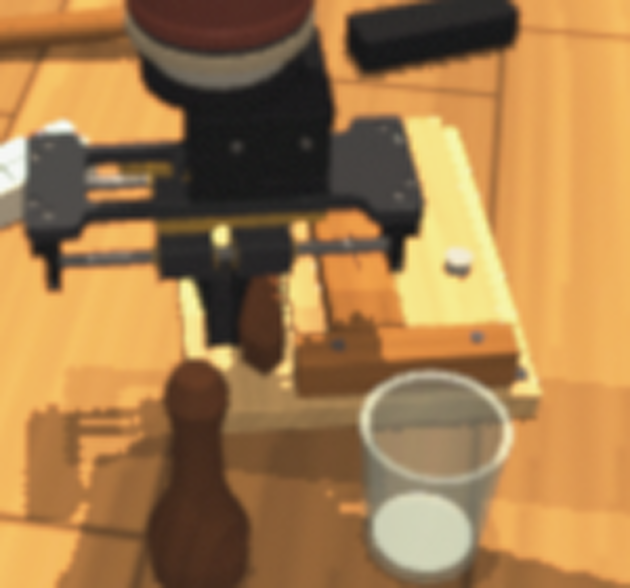

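The arm now points towards the jig's +y, with its tip near (262,360) and the fingertip (225,345) on its +x side. The pestle and cup haven't moved. I continue; the next shifts are the earlier list minus (7.7, -5.5).

{"api": "arm_command", "payload": {"deltas": [[0.2,-0.7,0,0,0,0,0],[0.4,-1.5,0,0,0,0,0],[0.5,-2.2,0,0,0,0,0],[0.5,-3.0,0,0,0,0,0],[0.4,-3.8,0,0,0,0,0],[0.2,-4.5,0,0,0,0,0],[-0.1,-5.2,0,0,0,0,0],[-0.4,-5.9,0,0,0,0,0],[-0.8,-6.6,0,0,0,0,0],[-1.3,-7.2,0,0,0,0,0],[-1.8,-7.8,0,0,0,0,0],[-2.4,-8.3,0,0,0,0,0],[-3.0,-8.7,0,0,0,0,0],[-3.4,-8.9,0,0,0,0,0],[-3.4,-8.9,0,0,0,0,0]]}}

```text
t: 11.85
position: [0.4832, 0.018, 0.0565]
tool_rot: [-3.141, 0.0, 1.815]
force: [-0.6, -0.0, 0.6]
grip_width: 0.0007
```

Run:
```python
from h import *
s=bot.state();print(s["t"],w2j(jig,s["position"]),s["tool_rot"],s["force"])
c=viewer.camera("side");cv2.imwrite("pics/s8.png",cv2.resize(c["image"][130:270,220:370],None,fx=4.2,fy=4.2,interpolation=cv2.INTER_CUBIC))
c=viewer.camera("scene");cv2.imwrite("pics/c8.png",cv2.resize(c["image"][130:230,180:340],None,fx=4.5,fy=4.5,interpolation=cv2.INTER_CUBIC))
```

```text
11.85 [[-6.96597097 50.28014448 56.47574926]] [-3.14101331e+00  2.33376212e-04  1.81480129e+00] [-0.55371672 -0.0499185   0.60903802]
```

View pics/s8.png

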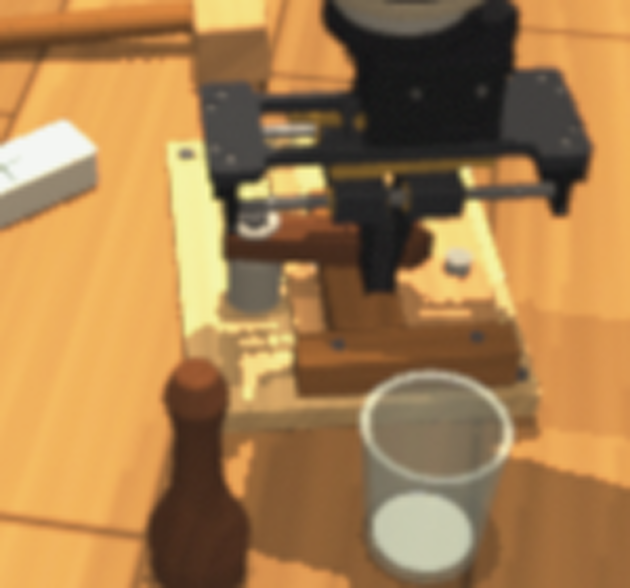

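View pics/c8.png

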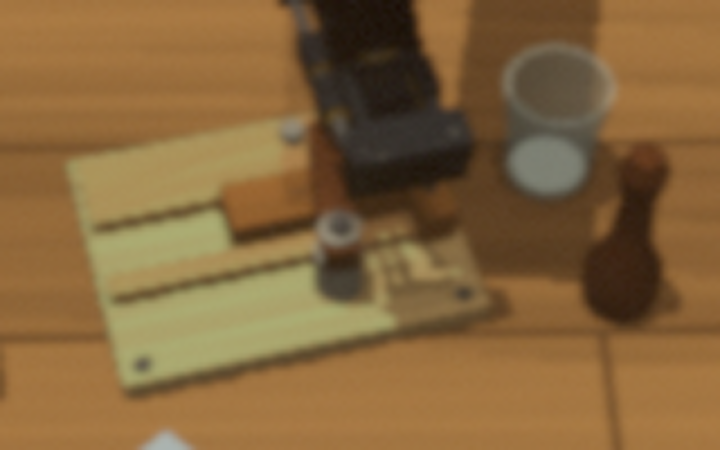

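Run:
```python
from h import *
c=pickle.load(open("cams.pkl","rb"))["side"]
for q in [(432,243),(430,250)]:
    w=w2j(jig,ray(c,(220+q[0]/4.2,130+q[1]/4.2),.063))[0];print(w, np.degrees(np.arctan2(w[1]-15,58-w[0])))
for f in (0,5,10,15):
    a=np.radians(f);print(f,((proj(c,j2w(jig,[58-100*np.cos(a),15+100*np.sin(a),63]))-[220,130])*4.2).round())
```

```text
[-43.03518324  28.08931563  63.        ] 7.38167186985213
[-40.86246558  33.82039868  63.        ] 10.778399159582333
0 [[426. 228.]]
5 [[428. 238.]]
10 [[429. 248.]]
15 [[428. 259.]]
```

The arm is about 8° short (tip at (432,243) in the crop, 0° would be (426,228)). I push another 10 mm, then look.

{"api": "arm_command", "payload": {"deltas": [[-0.3,-0.1,0,0,0,0,0],[-0.6,-0.2,0,0,0,0,0],[-0.8,-0.3,0,0,0,0,0],[-1.0,-0.3,0,0,0,0,0],[-1.0,-0.3,0,0,0,0,0]]}}

```text
t: 12.58
position: [0.4829, 0.0079, 0.0565]
tool_rot: [-3.141, 0.0, 1.815]
force: [0.9, 0.5, -0.4]
grip_width: 0.0003
```

Run:
```python
from h import *
s=bot.state();print(s["t"],w2j(jig,s["position"]),s["force"])
c=viewer.camera("side");cv2.imwrite("pics/s9.png",cv2.resize(c["image"][130:270,220:370],None,fx=4.2,fy=4.2,interpolation=cv2.INTER_CUBIC))
```

```text
12.575 [[-9.82612227 40.54957815 56.5392881 ]] [ 0.8717714   0.54276273 -0.43342608]
```

View pics/s9.png

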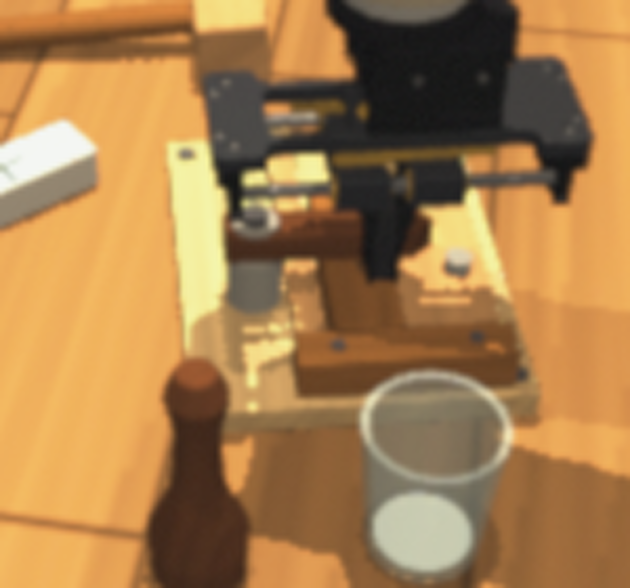

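The arm tip at about (430,232) is within a couple of degrees. I back off, raise and take a wrist view to check.

{"api": "arm_command", "payload": {"deltas": [[1,0,0,0,0,0,0],[1.5,0,0,0,0,0,0],[1.5,0,-3,0,0,0,0],[1.5,0,-8,0,0,0,0],[1.5,0,-13,0,0,0,0],[0,0,-17,0,0,0,0],[-5,0,-18,0,0,0,0],[-10,1,-18,0,0,0,0],[-14,1,-18,0,0,0,0],[-14,1,-18,0,0,0,0],[-14,1,-18,0,0,0,0],[-14,1,-18,0,0,0,0]]}}

```text
t: 14.12
position: [0.5266, -0.1238, 0.2365]
tool_rot: [3.142, -0.001, 1.818]
force: [0.4, -0.1, -0.3]
grip_width: 0.0005
```

Run:
```python
from h import *
s=bot.state();print(s["t"],w2j(jig,s["position"]),s["force"])
c=viewer.camera("wrist");cv2.imwrite("pics/w10.png",cv2.resize(c["image"],(768,576)))
for X in [(-60,15,40),(58,15,81),(58,15,73),(-42,15,63),(0,75,46),(0,75,48)]: print(X,(proj(c,j2w(jig,X))*1.5).round())
for f in (-8,8):
    a=np.radians(f);print(f,(proj(c,j2w(jig,[58-100*np.cos(a),15+100*np.sin(a),73]))*1.5).round())
pickle.dump(c,open("w10.pkl","wb"))
c=viewer.camera("side");cv2.imwrite("pics/s10.png",cv2.resize(c["image"][130:270,220:370],None,fx=4.2,fy=4.2,interpolation=cv2.INTER_CUBIC))
```

```text
14.125 [[ 2.97479298e-02 -9.77989111e+01  2.36477613e+02]] [ 0.41125369 -0.14032649 -0.30273806]
(-60, 15, 40) [[303. 108.]]
(58, 15, 81) [[473.  99.]]
(58, 15, 73) [[471. 101.]]
(-42, 15, 63) [[324. 104.]]
(0, 75, 46) [[384.  15.]]
(0, 75, 48) [[384.  14.]]
-8 [[324. 123.]]
8 [[322.  79.]]
```

View pics/w10.png

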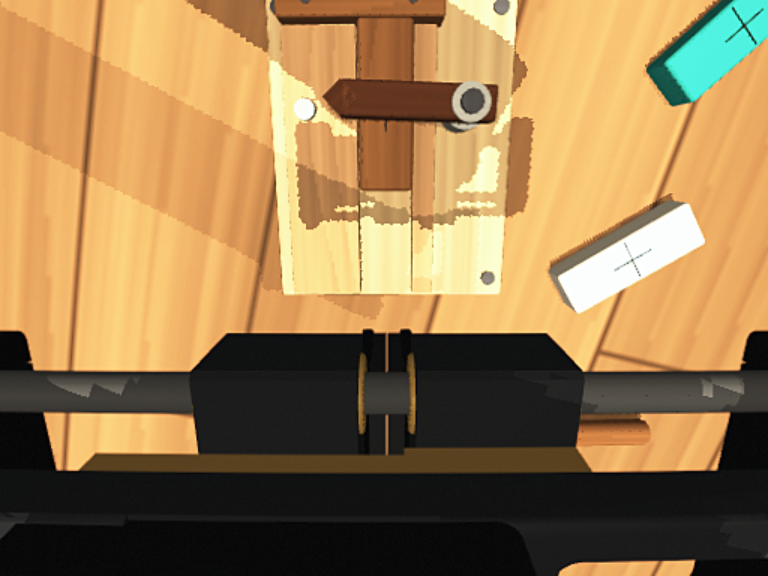

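View pics/s10.png

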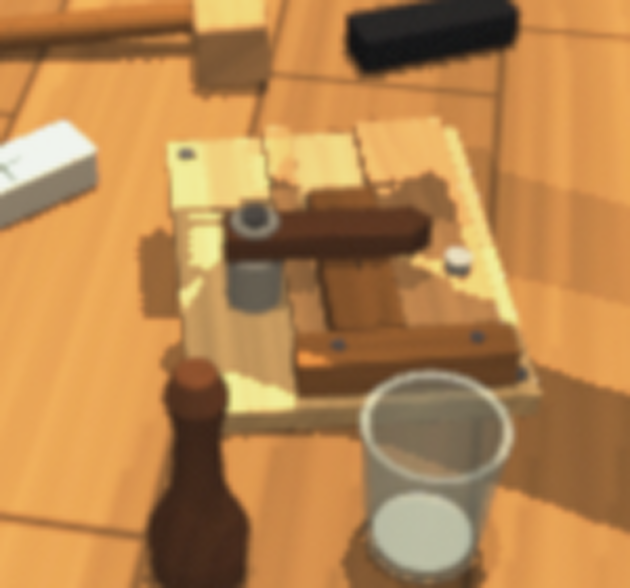

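Run:
```python
from h import *
c=pickle.load(open("w10.pkl","rb"))
for q in [(385,189.5),(386,20)]: print(w2j(jig,ray(c,np.array(q)/1.5,.048)))
a=cv2.resize(c["image"][0:150,170:350],None,fx=4.3,fy=4,interpolation=cv2.INTER_CUBIC);cv2.imwrite("pics/w10c.png",a)
```

```text
[[  0.13218226 -44.20706658  48.        ]]
[[ 1.26875205 71.39218845 48.        ]]
```

View pics/w10c.png

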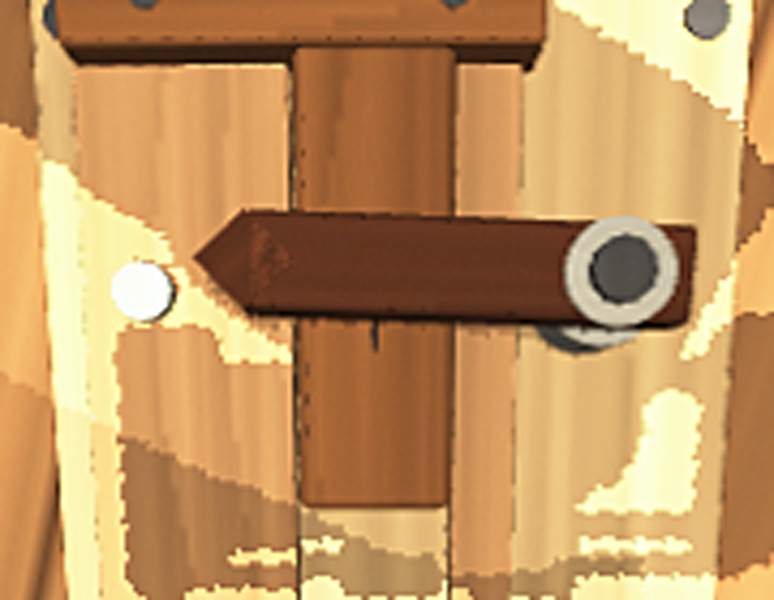

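The head's front edge meets the stop with no gap (375,47). The arm's tip is at (195,257) and the bolt at (623,267), so it points at the pin to within about 2°. The robot is clear of everything, so I hand in.

```bash
python3 -c "
from h import *
print(workorder.job_done())"
```

```text
the job is handed in; nothing more can be done
None
```

I pushed the brown mallet head about 42 mm along its channel until it met the stop. I then swept the hold-down arm counter-clockwise with the closed fingertips until it pointed at the pin, backed off and handed in at about 14 s. `job_done()` reports no verdict.

- **Head home:** the push force rose to about 13 N at the stop. In the last wrist picture there is no gap at the stop, and the head's back edge measures y ≈ -44 mm against the expected -45 mm. The side camera put the pencil cross about 3 mm short of its home position. Before the push that camera had read about 2.5 mm short of the other two, so I trusted the force and the wrist view.
- **Front-edge reading:** a rough pixel guess for the front edge came out at 71 mm against 75 mm. The close crop shows the head touching the stop, so I put this down to the guess.
- **Arm:** it points at the pin within about 2° (limit 8°).
- **Bystanders:** the pestle and cup look unmoved in the pictures. No contact force was felt near them or the mallet. I did not re-measure their positions.
- **Robot:** clear of everything, about 0.24 m above the bench.

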